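# Load a press tool to restrike a brass tile

## Task

Load the press tool on the bench so that the brass tile can be restruck: put the dark die plate on the two guide pins with its nest upward, lay the tile flat in the nest, put the plate with the rectangular window on the pins over it, then stand the rectangular punch, shank up, in the window so that its foot rests on the tile. Every part must be fully down and let go, and the round punch belongs to another tool: leave it where it stands.

Things in the scene. Friction and masses are not known exactly. Their poses are not given: they have to be found in the camera images.
- press_tool: Press tool, fixed: grey cast shoe 136 (x) x 84 x 20 mm, bright top 20 mm above the bench; origin at the centre of its underside, z up. Two guide pins stand on its top at x = -48 and +48 mm, y = 0: 10 mm thick, 48 mm high, straight for 34 mm, then tapering to a 3 mm tip. Parts go on either way round. Place and yaw vary.
- die_plate: Dark steel die plate, 120 (x) x 60 x 18 mm, 0.55 kg, lies nest up; origin: underside centre. 13 mm through holes at x = -48 and +48, y = 0. Nest: pocket 60 (x) x 44 mm, floor at z = 12 mm, rim bevelled 3 mm, finger slots at x = -16 to 16 mm cut it open to both long sides (only z < 12 mm is solid there). Seated: 20 mm above the tool's origin.
- brass_tile: Brass tile with pressed pattern, 54 (x) x 38 x 5 mm, 0.03 kg; origin: underside centre, z up. Lies in the nest lengthwise (3 mm play all round); fingers that hold it across the 38 mm go down in the die plate's finger slots. Seated: 12 mm above the die plate's origin, 32 mm above the tool's.
- hold_down_plate: Light aluminium hold-down plate, 120 (x) x 56 x 10 mm, 0.2 kg; origin: underside centre, z up. 13 mm through holes at x = -48 and +48, y = 0, and a through window 48 (x) x 32 mm at its centre (3 mm play round the punch). Seated: rests on the die plate, 38 mm above the tool's origin.
- rect_punch: Rectangular punch, bright steel, 0.3 kg, stands foot down: block 42 (x) x 26 x 32 mm, foot bevelled 2.5 mm, round shank 24 mm thick and 22 mm high on top (54 mm in all). Origin: centre of its foot, z up. Seated: foot on the tile, 37 mm above the tool's origin and 11 mm below the window plate's top, so hold it 13 mm or more above its foot.
- round_punch: Round punch of another tool, bright steel, stands foot down: foot 36 mm in diameter, 32 mm high, shank 24 mm thick, 54 mm high in all. Not needed, to be left where it stands. Origin: centre of its foot, z up.
There are look-alikes about, which are no part of the job. Leave any orange look-alike of the rect_punch alone.

How it is judged:
On the way, in this order (a step that is already met when the one before it is completed fails the run):
1. the die plate is fully down on the guide pins and let go, nest up (z of die_plate in the frame of press_tool between 0.018 and 0.022 m and horizontal distance between die_plate and press_tool below 0.006 m and angle between die_plate's own z axis and vertical below 0.05 rad and angle between the x axis of die_plate and the x axis of press_tool, either way round below 0.08 rad and contact force between die_plate and the fingers below 0.1 N), for 0.2 s.
2. the brass tile lies flat in the nest and is let go (z of die_plate in the frame of press_tool between 0.018 and 0.022 m and horizontal distance between die_plate and press_tool below 0.006 m and angle between die_plate's own z axis and vertical below 0.05 rad and angle between the x axis of die_plate and the x axis of press_tool, either way round below 0.08 rad and z of brass_tile in the frame of die_plate between 0.01 and 0.014 m and horizontal distance between brass_tile and die_plate below 0.008 m and angle between brass_tile's own z axis and vertical below 0.06 rad and contact force between brass_tile and the fingers below 0.1 N), for 0.2 s.
3. the plate with the rectangular window is fully down on the pins over the tile and let go (z of die_plate in the frame of press_tool between 0.018 and 0.022 m and horizontal distance between each of die_plate, hold_down_plate and press_tool below 0.006 m and angle between die_plate's own z axis and vertical below 0.05 rad and angle between the x axis of die_plate and the x axis of press_tool, either way round below 0.08 rad and z of brass_tile in the frame of die_plate between 0.01 and 0.014 m and horizontal distance between brass_tile and die_plate below 0.008 m and angle between brass_tile's own z axis and vertical below 0.06 rad and z of hold_down_plate in the frame of press_tool between 0.036 and 0.04 m and (angle between hold_down_plate's own z axis and vertical below 0.05 rad or angle between hold_down_plate's own z axis and vertical above 3.09 rad) and contact force between hold_down_plate and the fingers below 0.1 N), for 0.2 s.
4. the rectangular punch stands in the window on the tile and is let go (z of die_plate in the frame of press_tool between 0.018 and 0.022 m and horizontal distance between each of die_plate, hold_down_plate and press_tool below 0.006 m and angle between die_plate's own z axis and vertical below 0.05 rad and angle between the x axis of die_plate and the x axis of press_tool, either way round below 0.08 rad and z of brass_tile in the frame of die_plate between 0.01 and 0.014 m and horizontal distance between brass_tile and die_plate below 0.008 m and angle between each of brass_tile, rect_punch's own z axis and vertical below 0.06 rad and z of hold_down_plate in the frame of press_tool between 0.036 and 0.04 m and (angle between hold_down_plate's own z axis and vertical below 0.05 rad or angle between hold_down_plate's own z axis and vertical above 3.09 rad) and z of rect_punch in the frame of press_tool between 0.035 and 0.039 m and horizontal distance between rect_punch and hold_down_plate below 0.008 m and contact force between rect_punch and the fingers below 0.1 N), for 0.2 s.
At the end, for the whole second after the job is handed in: Die plate nest up on the shoe, hold-down plate on it (each at full depth within 2 mm, within 6 mm sideways, level within 0.05 rad), tile flat in the nest and rectangular punch shank up on it (depth within 2 mm, within 8 mm sideways, level within 0.06 rad); all at rest and let go (all of step 4 and linear speed of each of die_plate, brass_tile, hold_down_plate, rect_punch below 0.01 m/s and contact force between each of die_plate, brass_tile, hold_down_plate and the fingers below 0.1 N); the robot touches nothing.
It fails at once if the round punch is shifted by more than 20 mm or knocked over (distance of round_punch from where it was at the start of the episode above 0.02 m or angle between round_punch's own z axis and vertical above 0.3 rad).
It also fails if it takes over 106 s, if anything falls off the work surface, if the arm or the gripper's body presses on something with over 40 N, if the wrist force passes 120 N, or if a joint passes its speed limit or range.

## Robot

A 6-joint arm with a two-finger parallel gripper is mounted at the origin on the work surface; the furniture and walls round the work are solid. World frame = base frame: x ahead of the robot, y to its left, z up, the work surface at z = 0. Lengths are in m, angles in rad, forces in N, time in s.
With the tool pointing down it reaches from about 0.325 to 0.9 m from the base axis. Payload 6.1 kg.
Tool frame: the origin (TCP) lies between the finger pads; the fingertips stand 17 mm ahead of it and the grasp point (between the pads) lies 2 mm behind it; z points along the fingers, y is the line along which they close (so a half turn about z gives the same grasp; the last joint's range is limited). The gripper opens to 87 mm and grips with 3 to 60 N. Pads are 19 mm wide; open, the fingers measure 117 mm over their backs; the gripper's body (75 mm by 190 mm) begins 51 mm behind the grasp point.
Start: joints at [1.098, 0.22, 1.526, -0, 1.395, -0.126], TCP at [0.212, 0.588, 0.24] pointing down, gripper open.
Joint ranges: [-2.98, 2.98], [-0.91, 2.08], [0.09, 2.57], [-1.24, 4.39], [0.2, 2.65], [-2.68, 2.68]. Speed limits (rad/s): [2.57, 2.57, 3.01, 3.14, 3.14, 3.14].

## Interface

Orientations are given as a unit quaternion [x, y, z, w].
In Python, from plant import ctrl gives the robot as it stands.
- The arm moves only by the tool step_arm, never from a script. Its arguments are lists of equal length, an entry for each row: "dp": the shift along the world's x, y, z in units of 25 mm (1.0 is 25 mm), a list of three; "rotation": the turn, a rotation vector about the world's x, y, z in units of 5 degrees (1.0 is 5 degrees), a list of three. In form: {"dp": [[x, y, z], ...], "rotation": [[rx, ry, rz], ...]}. A call has exactly 8 rows; each row is the pose to reach, as a shift and turn from the pose commanded when the call began; what a row does not reach only later rows make up. A row lasts 1/12 s, in which the tool goes at most 41.7 mm and 7.16 degrees, less where a joint would pass 70% of its speed; a pose out of reach is approached as far as the arm can. A call with a gripper value outside its range is refused whole. "jaw" is the finger opening in mm, from 0 to 87, set as the call begins (left out, the last holds). The fingers move at their own pace and stop on an object; the grip force is fixed at half the most. Time passes only in rows, so rows that repeat a pose let the fingers close, or fill a call up. It gives the time, the measured TCP pose, the force, the opening and the grip force at its end, in the units of the state.
- ctrl.sense(): the state, without advancing time (a new reading comes with each control period).
- ctrl.grab_frame(name): name is "side" or "top" or "wrist"; returns a dict with "image" (420x560x3 uint8, red, green, blue), "z_map" (420x560 float32, m along the optical axis (not along the pixel's ray), 0 where there is no reading), "intrinsics" (3x3 intrinsics, pixels), "eye" and "rotation" of the camera in the world. Camera axes: x right, y up, looking along -z (the intrinsics and any distortion apply to the point x, -y, -z); pixel columns grow to the right and rows downward; lengths in m; the calibration is good to about 2 mm. A picture is of the moment at which its call begins.
- ctrl.finish_job(): hands the job in; it is judged then, once.
The state is a dict: "clock": time; "joints": joint angles; "dq": joint speeds; "tau": joint torques, N m; "position": TCP position; "tcp_rot": TCP orientation; "wrist_force": force on the tool from outside, world axes, zero at the start; "wrist_torque": the same for the moment, N m; "finger_gap": finger opening in m; "grip_force": force on a finger pad.
Only numpy, scipy, OpenCV 4.12 (cv2) and the standard library are available. Lean on these libraries where they do the work, as an engineer would, in place of code of your own. Each camera call takes 0.05 s, during which the arm holds its last target. There are 200 camera calls.

## Working session

There is one attempt and no reset: what is moved stays moved. The work goes in short steps, Python scripts to look and compute and a tool call to move; the robot and the scene stay as the last step left them, time stands still between calls to the robot, and variables do not carry over. Pictures are saved under pics/ and viewed, at most 14 in all, crops included, and the job is handed in when it is done.

Besides the shell and the picture viewer there is one more tool, called after "Call:" as name(argument=value, ...) on one line, values as JSON. step_arm: Moves the arm, as the interface text tells. Its arguments: {"type":"object","properties":{"dp":{"type":"array"},"rotation":{"type":"array"},"jaw":{"type":"number"}},"required":["dp","rotation"]}

```bash
mkdir -p pics; ls; cat > h.py <<'E'
import numpy as np,cv2
from plant import ctrl
def grab(n):
    f=ctrl.grab_frame(n); return f
def cloud(f):
    K=np.array(f["intrinsics"]);z=f["z_map"];h,w=z.shape
    u,v=np.meshgrid(np.arange(w),np.arange(h))
    p=np.stack([(u-K[0,2])/K[0,0]*z,-(v-K[1,2])/K[1,1]*z,-z],-1)
    return p@np.array(f["rotation"]).T+np.array(f["eye"])
def plane(f,u,v,z):
    K=np.array(f["intrinsics"]);d=np.array(f["rotation"])@np.array([(u-K[0,2])/K[0,0],-(v-K[1,2])/K[1,1],-1])
    e=np.array(f["eye"]);return e+d*(z-e[2])/d[2]
def save(f,n): cv2.imwrite("pics/"+n,f["image"][:,:,::-1])
E
python3 - <<'E'
from h import *
for n in("top","side"):
    f=grab(n);save(f,n+"0.png");print(n,f["eye"],f["rotation"],f["intrinsics"],[k for k in f])
    np.savez(n+"0.npz",**{k:f[k] for k in f})
print(ctrl.sense())
E
```

```text
pics
top [ 0.27768934 -0.06711003  0.94766135] [-0.07340296  0.05651307  0.70598311 -0.70214395] [[426.03857926   0.         277.24305602]
 [  0.         426.03857926 210.50965105]
 [  0.           0.           1.        ]] ['image', 'z_map', 'intrinsics', 'eye', 'rotation']
side [0.30213336 0.64357542 0.5879605 ] [-0.04160687  0.43588251  0.89292919 -0.10465547] [[384.33900205   0.         284.61517529]
 [  0.         384.33900205 205.52447297]
 [  0.           0.           1.        ]] ['image', 'z_map', 'intrinsics', 'eye', 'rotation']
{'clock': 0.1, 'joints': array([ 1.09788825e+00,  2.21128152e-01,  1.52751920e+00, -2.89088839e-05,
        1.39468628e+00, -1.26085869e-01]), 'dq': array([ 0.00059974, -0.00232149, -0.00442468, -0.00038256, -0.00022572,
        0.00029333]), 'tau': array([ 1.37152056e-03, -4.95940948e+01, -3.88519585e+01,  7.04461732e-02,
        5.15384856e-02, -4.30830164e-05]), 'position': array([0.21220276, 0.58730439, 0.23854655]), 'tcp_rot': array([ 1.72540718e-01,  9.85002001e-01, -8.35940835e-04, -2.43234579e-04]), 'wrist_force': array([-0.37072296,  0.32618406,  0.25498406]), 'wrist_torque': array([-0.02197455,  0.02453779, -0.02627522]), 'grip_force': 0.0, 'finger_gap': 0.08744371834708475}
```

Rotation is a quaternion.

View pics/top0.png

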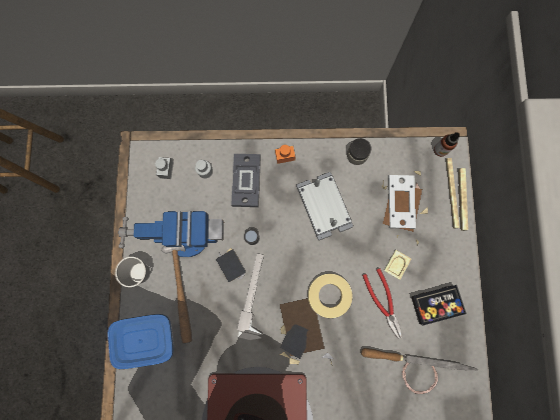

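View pics/side0.png

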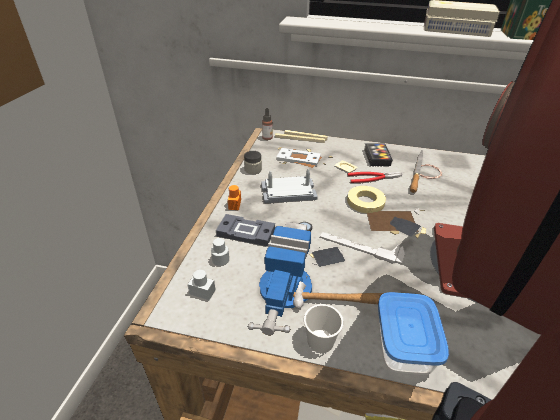

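```bash
sed -i 's/np.array(f\["rotation"\])/R.from_quat(f["rotation"]).as_matrix()/g; 1a from scipy.spatial.transform import Rotation as R' h.py
python3 - <<'E'
from h import *
f=dict(np.load("top0.npz"));P=cloud(f)
z=P[...,2]
import sys
np.set_printoptions(precision=4,suppress=True,linewidth=150)
m=((z>0.004)&(f["z_map"]>0)&(z<0.16)).astype(np.uint8)
n,l,s,c=cv2.connectedComponentsWithStats(m)
for i in range(1,n):
    if s[i,4]<60:continue
    q=P[l==i];print(i,s[i],q[:,:2].mean(0),"zp",np.percentile(q[:,2],[5,50,95,99.5]),f["image"][l==i].mean(0))
print(R.from_quat(f["rotation"]).as_matrix())
E
```

```text
1 [  466     0    85   420 16689] [ 0.4364 -0.511 ] zp [0.0134 0.0892 0.1535 0.1593] [51.8287 50.5075 48.3935]
3 [434 132  26  25 375] [ 0.5877 -0.4143] zp [0.0116 0.0584 0.0964 0.1012] [64.5947 52.728  46.2133]
4 [347 138  24  27 494] [ 0.5784 -0.226 ] zp [0.0126 0.0485 0.0517 0.053 ] [62.332  59.834  56.3623]
7 [275 145  21  18 291] [ 0.5763 -0.0632] zp [0.0109 0.0326 0.055  0.0569] [179.     107.0412  60.6838]
10 [ 231  154   30   53 1379] [0.5227 0.0261] zp [0.0093 0.015  0.0196 0.0215] [100.5453 100.6041 103.5751]
12 [155 157  19  22 319] [0.5482 0.2075] zp [0.0086 0.032  0.0547 0.0557] [133.7618 134.1034 130.3103]
15 [447 158  13  70 383] [ 0.4902 -0.437 ] zp [0.0048 0.0095 0.0127 0.0141] [192.3708 177.9399 138.8825]
16 [195 160  18  18 252] [0.5438 0.1183] zp [0.01   0.0327 0.0552 0.0566] [145.7222 146.2817 142.127 ]
20 [459 168   9  62 413] [ 0.4757 -0.4588] zp [0.0063 0.0114 0.0143 0.0162] [196.1743 184.1356 144.2881]
23 [ 297  172   56   68 2211] [ 0.4613 -0.1497] zp [0.0106 0.0193 0.0228 0.0636] [181.1646 182.3021 178.1208]
27 [ 386  175   32   55 1246] [ 0.4712 -0.3239] z
[... 918 characters left out ...]
   41 1456] [ 0.246  -0.3846] zp [0.0178 0.0211 0.0238 0.0253] [90.8331 80.2239 71.2115]
113 [237 295  25  45 424] [0.208  0.0212] zp [0.0044 0.0062 0.0094 0.0108] [172.9858 167.8396 161.9198]
121 [281 304  38  50 791] [ 0.1951 -0.0913] zp [0.0041 0.0054 0.0077 0.0097] [76.4956 67.8963 61.5424]
128 [ 108  314   67   55 3081] [0.1765 0.2325] zp [0.0521 0.056  0.0607 0.0627] [ 74.7511 108.6248 156.308 ]
156 [361 348  97  46 794] [ 0.1291 -0.3139] zp [0.0045 0.0086 0.0194 0.0216] [133.4899 115.2846  99.9572]
178 [ 207  374  100   46 4333] [ 0.0668 -0.0035] zp [0.0087 0.0119 0.1232 0.1538] [76.8516 50.6317 46.0556]
[[-0.0032  0.9831 -0.183 ]
 [-0.9997 -0.0076 -0.0233]
 [-0.0243  0.1829  0.9828]]
```

The top view shows the press tool at (325,205), the die plate at (245,180) and the window plate on a brown card at (403,202). It also shows the brass tile at (398,264).

Possible mix-ups:
- **Rect punch:** grey square block (163,167), round grey one (203,168), orange (285,152). I choose (163,167).
- **Tile:** yellow (398,264), dark pad (230,265) and brown card (302,325). I choose the yellow one.
- **Die plate and window plate:** only one candidate each.

Next is one close crop to check, plus measurements.

```bash
cat >> h.py <<'E'
np.set_printoptions(precision=4,suppress=True,linewidth=150)
def rect(P,m):
    q=P[m][:,:2].astype(np.float32);(c,s,a)=cv2.minAreaRect(q*1000)
    if s[0]<s[1]: s=s[::-1];a+=90
    return np.array(c)/1000,np.array(s),(a+90)%180-90   # centre, mm, long axis yaw deg
E
python3 - <<'E'
from h import *
f=dict(np.load("top0.npz"));P=cloud(f);z=P[...,2]
def box(u,v,w,h,lo,hi):
    m=np.zeros(z.shape,bool);m[v:v+h,u:u+w]=1;return m&(z>lo)&(z<hi)&(f["z_map"]>0)
def big(m):
    n,l,s,c=cv2.connectedComponentsWithStats(m.astype(np.uint8));return l==1+np.argmax(s[1:,4])
for n,b in dict(shoe=(290,165,70,80,.016,.026),pins=(290,165,70,80,.04,.08),die=(225,148,42,65,.012,.026),hold=(380,170,45,62,.0065,.018),tile=(380,245,36,40,.003,.012),rp=(150,152,30,32,.025,.040),rs=(150,152,30,32,.048,.07),round=(190,155,28,28,.048,.07)).items():
    m=box(*b)
    if n!="pins":m=big(m);print(n,m.sum(),*rect(P,m),P[m].mean(0))
    else:
        k,l=cv2.connectedComponents(m.astype(np.uint8))
        for i in range(1,k):print(n,(l==i).sum(),P[l==i].mean(0),P[l==i][:,2].max())
hsv=cv2.cvtColor(f["image"],cv2.COLOR_RGB2HSV)
y=np.zeros(z.shape,bool);y[245:285,380:416]=1;y&=(hsv[...,1]>60)&(hsv[...,2]>120)&(hsv[...,0]>18)&(hsv[...,0]<35);y=big(y);print("tile col",y.sum(),rect(P,y))
im=f["image"][:,:,::-1];a=cv2.resize(im[145:220,150:300],None,fx=5,fy=4.0,interpolation=2);b=cv2.resize(im[165:285,290:430],None,fx=2.14*2.5,fy=2.5)
cv2.imwrite("pics/c1.png",np.vstack([a,cv2.resize(b,(750,290))]))
E
```

```text
shoe 1799 [ 0.4635 -0.15  ] [115.5393  83.7782] 21.039274215698242 [ 0.4628 -0.1499  0.0197]
pins 23 [ 0.5062 -0.1325  0.057 ] 0.06779084750494502
pins 23 [ 0.4174 -0.1657  0.058 ] 0.06976378819949813
die 514 [0.5493 0.0255] [67.8661 59.6832] -0.6445159912109375 [0.5568 0.025  0.0162]
hold 993 [ 0.4726 -0.3237] [120.7669  57.1884] -2.0314254760742188 [ 0.4719 -0.3236  0.0098]
tile 222 [ 0.3324 -0.3067] [53.3088 40.9526] -30.76907730102539 [ 0.3344 -0.309   0.0051]
rp 136 [0.5522 0.2109] [41.5892 27.161 ] -7.1646881103515625 [0.548  0.2081 0.0313]
rs 94 [0.5524 0.2114] [22.814  21.6536] 45.22883987426758 [0.5515 0.2104 0.053 ]
round 93 [0.5473 0.1212] [22.3696 21.5249] 89.09114837646484 [0.5478 0.1214 0.053 ]
tile col 199 (array([ 0.3323, -0.3093]), array([49.7015, 35.6629]), -32.29358673095703)
```

View pics/c1.png

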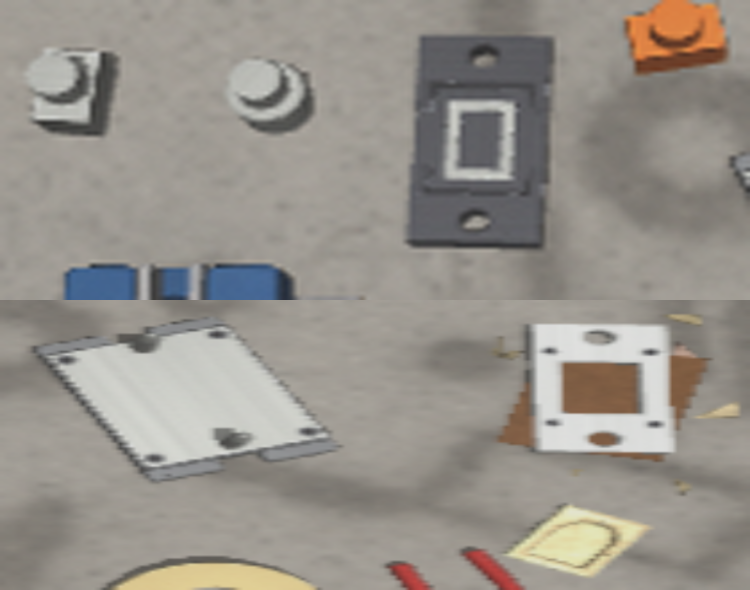

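The crop confirms the choices: the square-block punch (left), the round punch at crop (265,90), the die plate with its nest up, and the window plate and tile as expected.

```bash
cat >> h.py <<'E'
def go(x,y,z,close_deg=None,s=None):
    """units from measured pose to target; close_deg = world direction of tool y (mod 180)"""
    s=s or ctrl.sense();p=np.array(s["position"]);M=R.from_quat(s["tcp_rot"])
    yv=M.as_matrix()[:,1];a=np.degrees(np.arctan2(yv[1],yv[0]))
    c=a if close_deg is None else close_deg
    d=(c-a+90)%180-90
    # target: tool z down, y at a+d
    t=np.radians(a+d);Y=np.array([np.cos(t),np.sin(t),0]);Z=np.array([0,0,-1.]);X=np.cross(Y,Z)
    T=R.from_matrix(np.stack([X,Y,Z],1));rv=(T*M.inv()).as_rotvec(degrees=True)
    print("t %.1f pos"%s["clock"],p,"close %.2f"%a,"dp",(np.array([x,y,z])-p)/.025,"rot",rv/5,"j",s["joints"],"gap %.4f"%s["finger_gap"],"F",s["wrist_force"])
E
python3 -c "
from h import *
go(.523,.026,.20,89)"
```

```text
t 0.1 pos [0.2122 0.5873 0.2385] close 70.13 dp [ 12.4319 -22.4522  -1.5419] rot [ 0.0192 -0.0058  3.7742] j [ 1.0979  0.2211  1.5275 -0.      1.3947 -0.1261] gap 0.0874 F [-0.3707  0.3262  0.255 ]
```

Call:
step_arm(dp=[[0.4,-0.7,0],[1.1,-2.0,0],[1.9,-3.4,0],[2.7,-4.8,0],[3.4,-6.2,0],[4.2,-7.6,0],[5.0,-9.0,0],[5.8,-10.4,0]], rotation=[[0,0,0.1],[0,0,0.3],[0,0,0.6],[0,0,0.8],[0,0,1.1],[0,0,1.3],[0,0,1.6],[0,0,1.8]], jaw=87)

```text
clock: 0.77
position: [0.3576, 0.326, 0.2392]
tcp_rot: [0.094, 0.996, -0.0, -0.0]
wrist_force: [0.7, -0.3, -0.2]
finger_gap: 0.0869
grip_force: 0.0
```

Call:
step_arm(dp=[[0.8,-1.4,0],[1.6,-2.8,0],[2.4,-4.3,0],[3.2,-5.7,0],[4.0,-7.2,0],[4.8,-8.6,0],[5.5,-10.0,0],[6.0,-11.0,0]], rotation=[[0,0,0.3],[0,0,0.6],[0,0,0.8],[0,0,1.1],[0,0,1.4],[0,0,1.7],[0,0,1.9],[0,0,2.0]])

```text
clock: 1.43
position: [0.5082, 0.0497, 0.2392]
tcp_rot: [0.008, 1.0, -0.0, -0.0]
wrist_force: [1.0, -0.1, 0.2]
finger_gap: 0.0871
grip_force: 0.0
```

```bash
python3 - <<'E'
from h import *
f=grab("wrist");save(f,"w1.png");np.savez("w1.npz",**f)
P=cloud(f);z=P[...,2];m=(z>.004)&(f["z_map"]>0)&(z<.1)
n,l,s,c=cv2.connectedComponentsWithStats(m.astype(np.uint8))
for i in range(1,n):
    if s[i,4]>400: print(s[i],rect(P,l==i),np.percentile(P[l==i][:,2],[5,50,95]))
print(f["eye"],f["intrinsics"][0])
go(.523,.026,.2,89)
E
```

```text
[ 256    0   51   49 1272] (array([0.3298, 0.0589]), array([52.3976, 40.8401]), 29.8619327545166) [0.0041 0.0052 0.0067]
[ 291    0  112  134 5153] (array([0.3882, 0.1257]), array([132.0265, 124.9336]), 5.5857462882995605) [0.0096 0.0867 0.0986]
[ 451    0   85   24 1415] (array([0.3319, 0.2603]), array([52.744, 30.889]), 89.065673828125) [0.0075 0.0371 0.06  ]
[ 432   41   96   78 3459] (array([0.393 , 0.2403]), array([109.9858,  69.9381]), 81.07353210449219) [0.0441 0.077  0.0788]
[222  61  32  35 865] (array([0.3909, 0.0118]), array([32.4699, 32.0766]), 86.79825592041016) [0.0319 0.0335 0.0348]
[  45   77  121  133 8556] (array([ 0.4619, -0.1495]), array([136.3418,  84.7181]), 20.54214859008789) [0.0102 0.0191 0.032 ]
[ 231  144   52   98 4641] (array([0.5225, 0.0265]), array([120.4936,  60.0747]), -1.9869537353515625) [0.0102 0.0155 0.018 ]
[ 390  196   40   41 1240] (array([0.5509, 0.2114]), array([42.6342, 27.646 ]), -6.031333923339844) [0.0085 0.0311 0.0535]
[319 198  33  36 878] (array([0.5444, 0.1204]), array([35.3549, 30.0491]), -62.860910415649414) [0.0102 0.0323 0.0538]
[  22  223   63   40 1907] (array([ 0.5768, -0.2252]), array([47.8693, 39.6894]), 67.29119110107422) [0.0085 0.0441 0.0497]
[166 225  43  32 818] (array([ 0.5787, -0.0627]), array([42.7282, 26.3672]), -80.28726291656494) [0.0076 0.0305 0.0532]
[0.4265 0.0504 0.3836] [311.2041   0.     274.4904]
t 1.5 pos [0.5098 0.0464 0.2393] close 88.97 dp [ 0.5263 -0.8143 -1.5711] rot [0.0393 0.0131 0.0054] j [-0.0613 -0.0527  1.8178 -0.0034  1.3751 -1.6135] gap 0.0871 F [ 0.2764 -3.4131 -0.1013]
```

View pics/w1.png

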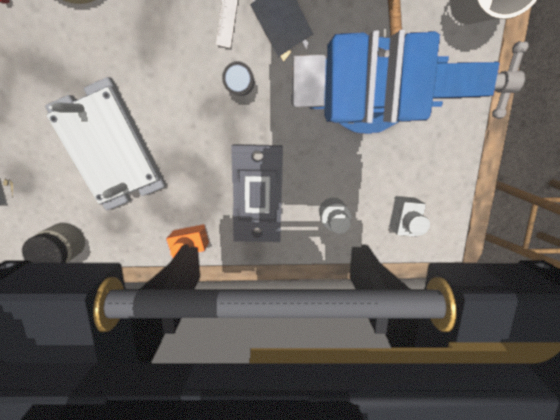

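The wrist view shows the die plate at (257,195) directly under the hand, the shoe at (105,145), the punches at (337,218) and (412,220), and the orange look-alike at (187,240). Descending on the die plate.

Call:
step_arm(dp=[[0.2,-0.3,-0.5],[0.4,-0.6,-1.4],[0.5,-0.8,-2.6],[0.5,-0.8,-3.8],[0.5,-0.8,-5.0],[0.5,-0.8,-6.0],[0.5,-0.8,-6.6],[0.5,-0.8,-6.6]], rotation=[[0,0,0],[0,0,-0.1],[0,0,-0.2],[0,0,-0.2],[0,0,-0.2],[0,0,-0.2],[0,0,-0.2],[0,0,-0.2]])

```text
clock: 2.15
position: [0.5155, 0.034, 0.0693]
tcp_rot: [0.016, 1.0, 0.0, -0.005]
wrist_force: [-1.4, 0.2, -0.5]
finger_gap: 0.087
grip_force: 0.0
```

```bash
python3 -c "
from h import *
go(.5225,.0265,.021,88)"
```

```text
t 2.1 pos [0.5155 0.034  0.0693] close 88.17 dp [ 0.2802 -0.2999 -1.9307] rot [-0.0126 -0.1052 -0.0349] j [-0.0871  0.165   1.936   0.0003  1.0498 -1.6262] gap 0.0870 F [-1.396   0.2322 -0.501 ]
```

Call:
step_arm(dp=[[0.1,-0.26,0],[0.1,-0.26,0],[0.1,-0.26,0],[0.1,-0.26,0],[0.1,-0.26,-0.3],[0.1,-0.26,-0.6],[0.1,-0.26,-0.6],[0.1,-0.26,-0.6]], rotation=[[0,0,0],[0,0,0],[0,0,0],[0,0,0],[0,0,0],[0,0,0],[0,0,0],[0,0,0]])

```text
clock: 2.82
position: [0.5216, 0.0264, 0.0586]
tcp_rot: [0.016, 1.0, 0.0, -0.001]
wrist_force: [0.4, 0.0, 0.7]
finger_gap: 0.0871
grip_force: 0.0
```

```bash
python3 -c "
from h import *
go(.5225,.0265,.021,88)"
```

```text
t 2.8 pos [0.5216 0.0264 0.0586] close 88.13 dp [ 0.0372  0.0044 -1.5051] rot [-0.002  -0.0215 -0.0259] j [-0.1005  0.1893  1.9318 -0.      1.0224 -1.6387] gap 0.0871 F [0.4408 0.0463 0.6972]
```

Call:
step_arm(dp=[[0.04,0,-0.2],[0.04,0,-0.5],[0.04,0,-0.8],[0.04,0,-1.1],[0.04,0,-1.4],[0.04,0,-1.55],[0.04,0,-1.55],[0.04,0,-1.55]], rotation=[[0,0,0],[0,0,0],[0,0,0],[0,0,0],[0,0,0],[0,0,0],[0,0,0],[0,0,0]])

```text
clock: 3.48
position: [0.5231, 0.0263, 0.0203]
tcp_rot: [0.016, 1.0, 0.0, -0.0]
wrist_force: [0.0, 0.4, 0.0]
finger_gap: 0.0872
grip_force: 0.0
```

Call:
step_arm(dp=[[0,0,0],[0,0,0],[0,0,0],[0,0,0],[0,0,0],[0,0,0],[0,0,0],[0,0,0]], rotation=[[0,0,0],[0,0,0],[0,0,0],[0,0,0],[0,0,0],[0,0,0],[0,0,0],[0,0,0]], jaw=40)

```text
clock: 4.15
position: [0.5236, 0.0266, 0.0211]
tcp_rot: [0.016, 1.0, 0.0, 0.0]
wrist_force: [-0.5, 2.7, 2.2]
finger_gap: 0.0595
grip_force: 30.0
```

Call:
step_arm(dp=[[0,0,0.2],[0,0,0.6],[0,0,1.2],[0,0,2.0],[0,0,2.8],[0,0,3.6],[0,0,4.0],[0,0,4.0]], rotation=[[0,0,0],[0,0,0],[0,0,0],[0,0,0],[0,0,0],[0,0,0],[0,0,0],[0,0,0]])

```text
clock: 4.82
position: [0.5251, 0.0259, 0.1236]
tcp_rot: [0.016, 1.0, -0.0, 0.002]
wrist_force: [0.8, -0.0, -6.6]
finger_gap: 0.0599
grip_force: 30.0
```

```bash
python3 - <<'E'
from h import *
f=grab("wrist");save(f,"w2.png");np.savez("w2.npz",**f)
P=cloud(f);z=P[...,2];m=(z>.06)&(f["z_map"]>0)&(z<.14)
m[260:]=0
n,l,s,c=cv2.connectedComponentsWithStats(m.astype(np.uint8))
for i in range(1,n):
    if s[i,4]>400: print(s[i],rect(P,l==i),np.percentile(P[l==i][:,2],[5,50,95]))
go(.4619,-.1492,.12,110.5)
E
```

```text
[  338     0   222    95 19011] (array([0.4118, 0.1244]), array([117.3568,  49.1218]), 87.74826049804688) [0.0757 0.0991 0.103 ]
[  199   154   152   106 12823] (array([0.492 , 0.0263]), array([77.8574, 56.3901]), 88.0517349243164) [0.1121 0.1186 0.1202]
t 4.9 pos [0.5241 0.0261 0.1218] close 88.13 dp [-2.4873 -7.0108 -0.0708] rot [0.0001 0.0272 4.4745] j [-0.1005  0.0986  1.8966 -0.0003  1.1441 -1.6385] gap 0.0593 F [-0.2797  0.9329 -5.9312]
```

View pics/w2.png

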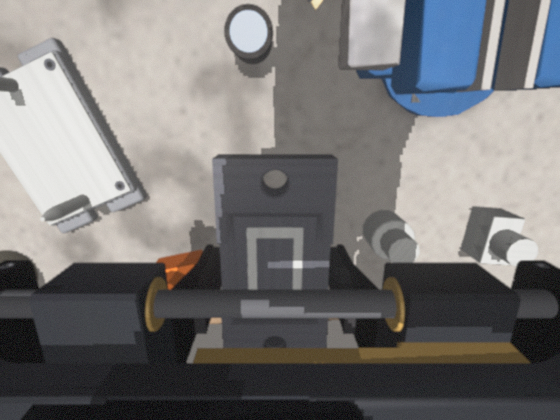

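The plate is held level, with its front hole at (275,180). Carrying it over the pins.

Call:
step_arm(dp=[[-0.2,-0.5,0],[-0.6,-1.6,0],[-1.0,-2.9,0],[-1.5,-4.2,0],[-1.9,-5.4,0],[-2.2,-6.3,0],[-2.46,-7.0,0],[-2.46,-7.0,0]], rotation=[[0,0,0.3],[0,0,1.0],[0,0,1.8],[0,0,2.6],[0,0,3.4],[0,0,4.0],[0,0,4.47],[0,0,4.47]])

```text
clock: 5.53
position: [0.4596, -0.1513, 0.119]
tcp_rot: [-0.177, 0.984, 0.0, -0.002]
wrist_force: [-0.2, -0.1, -6.1]
finger_gap: 0.0596
grip_force: 30.0
```

Call:
step_arm(dp=[[0,0,0],[0,0,0],[0,0,0],[0,0,0],[0,0,0],[0,0,0],[0,0,0],[0,0,0]], rotation=[[0,0,0],[0,0,0],[0,0,0],[0,0,0],[0,0,0],[0,0,0],[0,0,0],[0,0,0]])

```text
clock: 6.2
position: [0.462, -0.1485, 0.1208]
tcp_rot: [-0.178, 0.984, -0.0, 0.0]
wrist_force: [0.4, -0.7, -6.3]
finger_gap: 0.0595
grip_force: 30.0
```

```bash
python3 - <<'E'
from h import *
go(.4627,-.1489,.105,110.5)
for n in("wrist","side","top"):
    f=grab(n);save(f,n+"3.png");np.savez(n+"3.npz",**f)
    P=cloud(f);z=P[...,2]
    if n=="top": continue
f=np.load("wrist3.npz");P=cloud(f);z=P[...,2];m=(z>.095)&(z<.13)&(np.arange(420)[:,None]<262)
n,l,s,c=cv2.connectedComponentsWithStats(m.astype(np.uint8))
for i in range(1,n):
    if s[i,4]>400: print(s[i],rect(P,l==i))
a=cv2.imread("pics/wrist3.png")[120:330,120:420];b=cv2.imread("pics/side3.png")[110:250,220:360]
cv2.imwrite("pics/c3.png",np.hstack([cv2.resize(a,(450,315)),cv2.resize(b,(315,315))]))
E
```

```text
t 6.2 pos [ 0.462  -0.1485  0.1208] close 110.51 dp [ 0.0268 -0.0174 -0.6331] rot [ 0.0003  0.0006 -0.0012] j [-0.4736  0.0073  1.994  -0.      1.1402 -2.4023] gap 0.0595 F [ 0.3982 -0.6989 -6.2583]
[  198   154   154   108 13122] (array([ 0.4316, -0.1609]), array([77.5542, 57.5034]), -69.43154525756836)
```

View pics/c3.png

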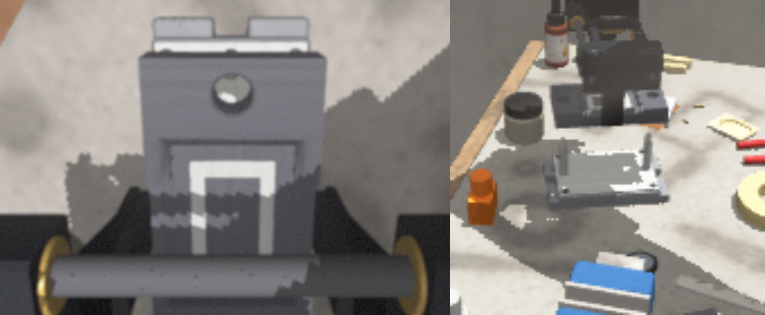

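Call:
step_arm(dp=[[0.04,0.0,-0.2],[0.04,0.0,-0.5],[0.04,0.0,-0.8],[0.04,0.0,-1.1],[0.04,0.0,-1.4],[0.04,0.0,-1.7],[0.04,0.0,-1.9],[0.04,0.0,-1.9]], rotation=[[0,0,0],[0,0,0],[0,0,0],[0,0,0],[0,0,0],[0,0,0],[0,0,0],[0,0,0]])

```text
clock: 7.02
position: [0.4622, -0.1484, 0.0718]
tcp_rot: [-0.178, 0.984, 0.001, -0.001]
wrist_force: [0.0, 0.1, -6.8]
finger_gap: 0.0597
grip_force: 30.0
```

```bash
python3 - <<'E'
from h import *
go(.4627,-.1489,.0411,110.5)
f=grab("wrist");save(f,"w4.png");a=f["image"][130:300,180:380,::-1]
cv2.imwrite("pics/c4.png",cv2.resize(a,(600,510)))
E
```

```text
t 7.0 pos [ 0.4622 -0.1484  0.0718] close 110.48 dp [ 0.0188 -0.0208 -1.2264] rot [-0.0099 -0.0192  0.004 ] j [-0.4732  0.0848  2.0199  0.      1.0388 -2.4015] gap 0.0597 F [ 0.0448  0.1403 -6.7999]
```

View pics/c4.png

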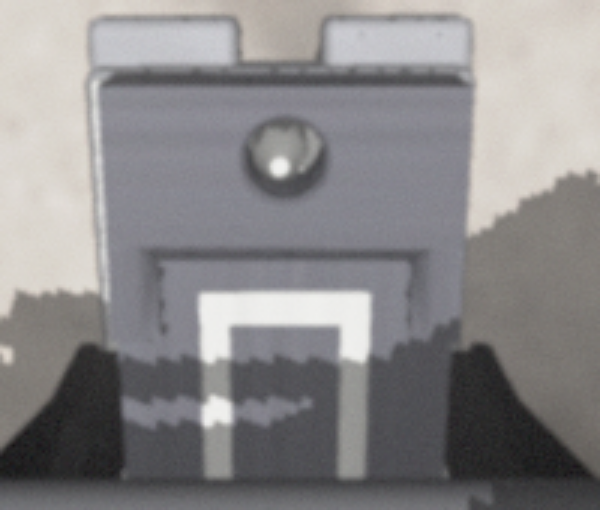

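The pin tip shows inside the hole at crop (280,165) with no contact force, so I continue down.

Call:
step_arm(dp=[[0,0,-0.2],[0,0,-0.4],[0,0,-0.6],[0,0,-0.8],[0,0,-1.0],[0,0,-1.15],[0,0,-1.22],[0,0,-1.22]], rotation=[[0,0,0],[0,0,0],[0,0,0],[0,0,0],[0,0,0],[0,0,0],[0,0,0],[0,0,0]])

```text
clock: 7.73
position: [0.4625, -0.1485, 0.0421]
tcp_rot: [-0.178, 0.984, 0.0, -0.0]
wrist_force: [0.4, -0.5, -6.5]
finger_gap: 0.0593
grip_force: 30.0
```

Call:
step_arm(dp=[[0,0,0],[0,0,0],[0,0,0],[0,0,0],[0,0,0],[0,0,0],[0,0,0],[0,0,0]], rotation=[[0,0,0],[0,0,0],[0,0,0],[0,0,0],[0,0,0],[0,0,0],[0,0,0],[0,0,0]], jaw=87)

```text
clock: 8.4
position: [0.463, -0.1488, 0.0429]
tcp_rot: [-0.178, 0.984, -0.0, 0.0]
wrist_force: [0.6, -0.0, 0.4]
finger_gap: 0.0864
grip_force: 0.0
```

Call:
step_arm(dp=[[0,0,0.3],[0,0,1.0],[0,0,2.0],[0,0,3.2],[0,0,4.4],[0,0,5.4],[0,0,6.0],[0,0,6.0]], rotation=[[0,0,0],[0,0,0],[0,0,0],[0,0,0],[0,0,0],[0,0,0],[0,0,0],[0,0,0]])

```text
clock: 9.07
position: [0.4653, -0.1499, 0.1977]
tcp_rot: [-0.178, 0.984, -0.002, 0.003]
wrist_force: [0.2, 0.5, 1.0]
finger_gap: 0.0871
grip_force: 0.0
```

```bash
cat >> h.py <<'E'
def objs(f,lo=.004,hi=.1,rmax=262,amin=300):
    P=cloud(f);z=P[...,2];m=(z>lo)&(f["z_map"]>0)&(z<hi)&(np.arange(420)[:,None]<rmax)
    n,l,s,c=cv2.connectedComponentsWithStats(m.astype(np.uint8))
    for i in range(1,n):
        if s[i,4]>amin: print(s[i],*rect(P,l==i),np.percentile(P[l==i][:,2],[5,50,95]))
E
python3 - <<'E'
from h import *
f=grab("top");P=cloud(f)
print("die");objs(f,.030,.046,420,200)
f=grab("wrist");save(f,"w5.png");objs(f)
go(.333,-.308,.2,57)
E
```

```text
die
[ 472    0   45  420 1542] [ 0.4898 -0.5112] [930.8252   4.7402] -0.001251220703125 [0.031  0.0381 0.0453]
[313 196  36  32 557] [ 0.439  -0.1591] [68.5828 60.4083] 20.317014694213867 [0.0305 0.0335 0.0393]
[146   0  57  37 312] [ 0.3412 -0.2953] [56.3485 19.4324] -51.79694747924805 [0.004  0.0046 0.0058]
[ 294    0  103   47 2958] [ 0.2907 -0.1479] [91.0507 38.501 ] -69.61444091796875 [0.0109 0.0171 0.0185]
[522   0  38  37 966] [0.2211 0.024 ] [33.9595 30.4374] -59.867136001586914 [0.0045 0.0064 0.0078]
[   0   33   19  158 1850] [ 0.4896 -0.4377] [159.6606  13.6261] 1.2138696908950806 [0.0049 0.0089 0.0104]
[  79   71   82  130 5494] [ 0.4708 -0.3253] [120.7198  60.3051] -2.0403060913085938 [0.0045 0.009  0.0104]
[ 487  116   37   49 1137] [0.3309 0.0583] [52.4294 36.9279] 32.63301086425781 [0.0041 0.0051 0.0065]
[ 235  125   83  129 9557] [ 0.462  -0.1502] [134.7693  84.0164] 20.654943466186523 [0.0115 0.0316 0.0381]
[ 424  166   44   35 1139] [0.3911 0.011 ] [32.3568 32.0876] -71.81164741516113 [0.0056 0.033  0.0345]
[ 499  187   61   75 3537] [0.4039 0.1054] [95.0785 83.247 ] 5.860333442687988 [0.0083 0.0758 0.0883]
[  0 197  28  37 748] [ 0.5854 -0.4129] [33.4506 16.9843] 39.59900665283203 [0.0062 0.021  0.0376]
[150 239  44  23 478] [ 0.5637 -0.2362] [37.9821 10.1976] -67.9559383392334 [0.0066 0.0316 0.0487]
t 9.2 pos [ 0.4632 -0.1488  0.1933] close 110.48 dp [-5.2065 -6.3674  0.2672] rot [  0.0145   0.0105 -10.6965] j [-0.4732 -0.0778  1.9301 -0.      1.2878 -2.4014] gap 0.0871 F [-0.0213  0.4182  0.2554]
```

View pics/w5.png

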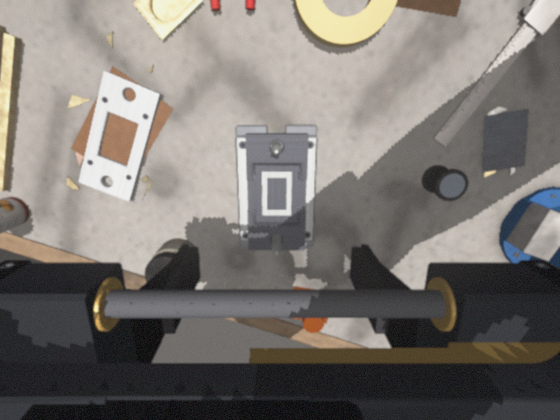

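The die plate is down on both pins (275,190). The window plate is at (120,135) and the tile at the top edge (170,10). Going to the tile.

Call:
step_arm(dp=[[-0.4,-0.5,0],[-1.1,-1.3,0],[-1.8,-2.2,0],[-2.6,-3.2,0],[-3.4,-4.2,0],[-4.2,-5.1,0],[-4.8,-5.9,0],[-5.2,-6.4,0]], rotation=[[0,0,-1.0],[0,0,-2.3],[0,0,-3.7],[0,0,-5.1],[0,0,-6.5],[0,0,-7.9],[0,0,-9.3],[0,0,-10.7]])

```text
clock: 9.83
position: [0.3306, -0.3094, 0.1908]
tcp_rot: [0.288, 0.958, 0.001, -0.002]
wrist_force: [0.6, 0.0, -1.2]
finger_gap: 0.0869
grip_force: 0.0
```

Call:
step_arm(dp=[[0,0,0],[0,0,-0.3],[0,0,-0.7],[0,0,-1.0],[0,0,-1.0],[0,0,-1.0],[0,0,-1.0],[0,0,-1.0]], rotation=[[0,0,0],[0,0,0],[0,0,0],[0,0,0],[0,0,0],[0,0,0],[0,0,0],[0,0,0]])

```text
clock: 10.5
position: [0.3334, -0.3086, 0.1681]
tcp_rot: [0.284, 0.959, -0.0, 0.0]
wrist_force: [-1.0, 0.1, 0.1]
finger_gap: 0.0869
grip_force: 0.0
```

```bash
python3 - <<'E'
from h import *
f=grab("wrist");save(f,"w6.png");P=cloud(f)
hsv=cv2.cvtColor(f["image"],cv2.COLOR_RGB2HSV)
y=(hsv[...,1]>50)&(hsv[...,2]>100)&(hsv[...,0]>18)&(hsv[...,0]<35);y[265:]=0
n,l,s,c=cv2.connectedComponentsWithStats(y.astype(np.uint8))
for i in range(1,n):
    if s[i,4]>300:print(s[i],*rect(P,l==i),P[l==i].mean(0))
objs(f,.0025,.012)
go(.333,-.308,.02,57)
E
```

```text
[ 323    0  114  100 6874] [ 0.2597 -0.1775] [152.0401  85.812 ] 63.91311264038086 [ 0.2694 -0.1611  0.0173]
[147 122  27  35 559] [ 0.2375 -0.3201] [120.363   28.0557] 76.90616607666016 [ 0.2281 -0.3661  0.0214]
[256 171  39  48 769] [ 0.3072 -0.2997] [106.2724  39.8757] -24.2548828125 [ 0.3369 -0.3135  0.005 ]
[  16    0  170   86 3021] [ 0.1108 -0.3615] [174.9172  48.0711] 80.62089538574219 [0.0031 0.0057 0.0089]
[362   9  47  61 350] [ 0.2646 -0.1445] [49.9901 26.7945] -0.39940643310546875 [0.003  0.0073 0.0115]
[ 182   45  149  121 3229] [ 0.2452 -0.2757] [150.527  44.513] 21.018747329711914 [0.0055 0.008  0.0095]
[ 395  145   70   76 1039] [ 0.4037 -0.1724] [84.0352 13.9867] -67.40477180480957 [0.004  0.0103 0.0117]
[  0 150 100 112 948] [ 0.2187 -0.5107] [142.9517   3.7423] -0.215423583984375 [0.0029 0.0072 0.0115]
[ 255  166   39   52 1049] [ 0.3299 -0.3075] [53.6549 38.4335] -31.494205474853516 [0.0029 0.004  0.0052]
t 10.6 pos [ 0.3334 -0.3088  0.1682] close 57.03 dp [-0.0144  0.0312 -5.9291] rot [ 0.0081  0.0063 -0.0055] j [-0.921  -0.1335  2.0305  0.      1.2437 -1.9163] gap 0.0869 F [-0.7259 -0.0439 -0.2185]
```

View pics/w6.png

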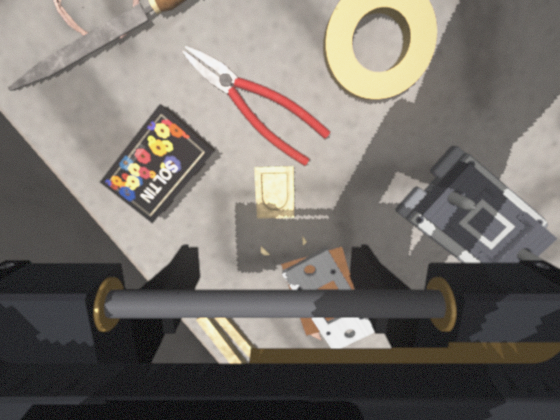

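The tile at (275,192) is clear of the pliers and the tin. Descending with the jaw narrowed.

Call:
step_arm(dp=[[-0.14,0.05,-0.4],[-0.14,0.05,-1.1],[-0.14,0.05,-2.0],[-0.14,0.05,-3.0],[-0.14,0.05,-4.0],[-0.14,0.05,-4.8],[-0.14,0.05,-5.2],[-0.14,0.05,-5.2]], rotation=[[0,0,0.1],[0,0,0.2],[0,0,0.3],[0,0,0.3],[0,0,0.3],[0,0,0.3],[0,0,0.3],[0,0,0.3]], jaw=62)

```text
clock: 11.22
position: [0.3278, -0.3056, 0.0352]
tcp_rot: [0.272, 0.962, 0.002, -0.002]
wrist_force: [0.4, 0.8, -0.1]
finger_gap: 0.0622
grip_force: 0.0
```

Call:
step_arm(dp=[[0,0,0],[0,0,-0.1],[0,0,-0.2],[0,0,-0.4],[0,0,-0.6],[0,0,-0.75],[0,0,-0.78],[0,0,-0.78]], rotation=[[0,0,0],[0,0,0],[0,0,0],[0,0,0],[0,0,0],[0,0,0],[0,0,0],[0,0,0]])

```text
clock: 11.88
position: [0.3291, -0.3071, 0.0178]
tcp_rot: [0.272, 0.962, 0.0, -0.0]
wrist_force: [0.3, -0.5, 0.4]
finger_gap: 0.062
grip_force: 0.0
```

Call:
step_arm(dp=[[0,0,0],[0,0,0],[0,0,0],[0,0,0],[0,0,0],[0,0,0],[0,0,0],[0,0,0]], rotation=[[0,0,0],[0,0,0],[0,0,0],[0,0,0],[0,0,0],[0,0,0],[0,0,0],[0,0,0]], jaw=20)

```text
clock: 12.55
position: [0.3295, -0.3076, 0.0184]
tcp_rot: [0.272, 0.962, -0.0, 0.0]
wrist_force: [0.2, 0.3, 1.6]
finger_gap: 0.0377
grip_force: 30.0
```

```bash
python3 - <<'E'
from h import *
go(.333,-.308,.16,110.5)
E
```

```text
t 12.6 pos [ 0.3295 -0.3076  0.0184] close 58.48 dp [ 0.1384 -0.0172  5.6626] rot [ 0.0012  0.0034 10.4042] j [-0.9262  0.1034  2.1255  0.0001  0.9125 -1.9469] gap 0.0377 F [0.151  0.3064 1.5933]
```

Call:
step_arm(dp=[[0,0,0.2],[0,0,0.7],[0,0,1.5],[0,0,2.3],[0,0,3.1],[0,0,3.8],[0,0,4.0],[0,0,4.0]], rotation=[[0,0,0],[0,0,0],[0,0,0],[0,0,0],[0,0,0],[0,0,0],[0,0,0],[0,0,0]])

```text
clock: 13.22
position: [0.3302, -0.3085, 0.12]
tcp_rot: [0.272, 0.962, -0.001, 0.001]
wrist_force: [-0.4, 0.0, -0.6]
finger_gap: 0.0377
grip_force: 30.0
```

Call:
step_arm(dp=[[0.3,0.4,0],[1.0,1.2,0],[1.8,2.1,0],[2.6,3.1,0],[3.4,4.1,0],[4.2,5.0,0],[4.8,5.8,0],[5.3,6.34,0]], rotation=[[0,0,0.8],[0,0,2.1],[0,0,3.5],[0,0,4.9],[0,0,6.3],[0,0,7.7],[0,0,9.1],[0,0,10.4]])

```text
clock: 13.88
position: [0.4619, -0.1465, 0.1165]
tcp_rot: [-0.181, 0.983, 0.001, -0.001]
wrist_force: [0.8, -0.5, -1.2]
finger_gap: 0.0378
grip_force: 30.0
```

Call:
step_arm(dp=[[0,0,0],[0,0,0],[0,0,-0.2],[0,0,-0.5],[0,0,-0.8],[0,0,-1.0],[0,0,-1.0],[0,0,-1.0]], rotation=[[0,0,0],[0,0,0],[0,0,0],[0,0,0],[0,0,0],[0,0,0],[0,0,0],[0,0,0]])

```text
clock: 14.55
position: [0.4613, -0.1491, 0.0926]
tcp_rot: [-0.177, 0.984, 0.0, -0.001]
wrist_force: [0.1, 0.1, -0.1]
finger_gap: 0.0376
grip_force: 30.0
```

```bash
python3 - <<'E'
from h import *
go(.4618,-.1493,.0504,110.5)
f=grab("wrist");save(f,"w7.png");a=f["image"][100:310,130:430,::-1]
cv2.imwrite("pics/c7.png",cv2.resize(a,(600,420)))
E
```

```text
t 14.6 pos [ 0.4613 -0.1491  0.0926] close 110.42 dp [ 0.0216 -0.0078 -1.6872] rot [-0.0072 -0.0145  0.0162] j [-0.4755  0.0491  2.0116 -0.      1.0823 -2.4027] gap 0.0376 F [ 0.0992  0.1116 -0.1367]
```

View pics/c7.png

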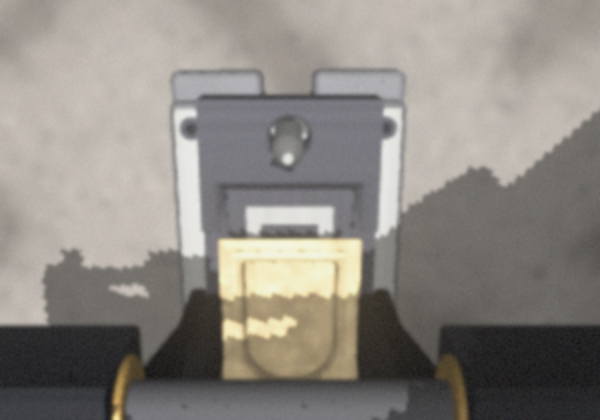

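The tile is centred over the nest (crop 290,300). Lowering.

Call:
step_arm(dp=[[0.02,0,-0.2],[0.02,0,-0.5],[0.02,0,-0.8],[0.02,0,-1.1],[0.02,0,-1.35],[0.02,0,-1.55],[0.02,0,-1.66],[0.02,0,-1.66]], rotation=[[0,0,0],[0,0,0],[0,0,0],[0,0,0],[0,0,0],[0,0,0],[0,0,0],[0,0,0]])

```text
clock: 15.27
position: [0.4621, -0.1487, 0.051]
tcp_rot: [-0.178, 0.984, 0.0, -0.0]
wrist_force: [0.4, -0.5, 0.7]
finger_gap: 0.0376
grip_force: 30.0
```

```bash
python3 - <<'E'
from h import *
go(.4618,-.1493,.0504,110.5)
E
```

```text
t 15.3 pos [ 0.4621 -0.1487  0.051 ] close 110.48 dp [-0.0101 -0.023  -0.0246] rot [-0.0065 -0.0122  0.0034] j [-0.4741  0.1199  2.0287  0.      0.9941 -2.4024] gap 0.0376 F [ 0.3749 -0.4765  0.6705]
```

Release and rise.

Call:
step_arm(dp=[[0,0,0],[0,0,0],[0,0,0],[0,0,0],[0,0,0],[0,0,0],[0,0,0],[0,0,0]], rotation=[[0,0,0],[0,0,0],[0,0,0],[0,0,0],[0,0,0],[0,0,0],[0,0,0],[0,0,0]], jaw=62)

```text
clock: 15.93
position: [0.4624, -0.149, 0.0518]
tcp_rot: [-0.178, 0.984, -0.0, 0.0]
wrist_force: [0.4, 0.7, -0.3]
finger_gap: 0.0618
grip_force: 0.0
```

Call:
step_arm(dp=[[0,0,0.3],[0,0,1.0],[0,0,2.0],[0,0,3.2],[0,0,4.4],[0,0,5.4],[0,0,6.0],[0,0,6.0]], rotation=[[0,0,0],[0,0,0],[0,0,0],[0,0,0],[0,0,0],[0,0,0],[0,0,0],[0,0,0]])

```text
clock: 16.6
position: [0.4647, -0.1501, 0.2068]
tcp_rot: [-0.178, 0.984, -0.002, 0.003]
wrist_force: [0.5, 0.6, 0.3]
finger_gap: 0.062
grip_force: 0.0
```

```bash
python3 - <<'E'
from h import *
go(.4715,-.3248,.17,88)
f=grab("wrist");save(f,"w8.png");objs(f,.0055,.1)
P=cloud(f);hsv=cv2.cvtColor(f["image"],cv2.COLOR_RGB2HSV)
y=(hsv[...,1]>50)&(hsv[...,2]>70)&(hsv[...,0]>18)&(hsv[...,0]<35)&(P[...,2]>.03)&(P[...,2]<.042);y[265:]=0
n,l,s,c=cv2.connectedComponentsWithStats(y.astype(np.uint8));i=1+np.argmax(s[1:,4]);print("tile",s[i],*rect(P,l==i),np.percentile(P[l==i][:,2],[5,50,95]))
a=f["image"][90:270,50:350,::-1]
cv2.imwrite("pics/c8.png",cv2.resize(a,(750,450)))
E
```

```text
t 16.6 pos [ 0.4647 -0.1501  0.2068] close 110.48 dp [ 0.2705 -6.9875 -1.4705] rot [ 0.0584  0.073  -4.497 ] j [-0.474  -0.0912  1.9165 -0.      1.3082 -2.4024] gap 0.0620 F [0.5042 0.5852 0.3462]
[ 295    0  100   48 2869] [ 0.2899 -0.1479] [91.4958 40.0347] -68.99158477783203 [0.0127 0.0171 0.0185]
[517   0  43  37 876] [0.214  0.0231] [34.7677 31.2172] -12.572372436523438 [0.0057 0.0067 0.008 ]
[  0  23  13  82 561] [ 0.4433 -0.4523] [77.9807 10.5807] 3.622314929962158 [0.0059 0.0099 0.0123]
[   4   35   24  153 1880] [ 0.4902 -0.4374] [160.6196  13.2094] 2.0293617248535156 [0.0064 0.009  0.0105]
[  86   72   80  126 4611] [ 0.4708 -0.3239] [120.4621  57.3198] -1.9277191162109375 [0.0075 0.0091 0.0104]
[ 238  124   79  125 8959] [ 0.4619 -0.1501] [134.4588  84.1635] 20.63481330871582 [0.0113 0.0347 0.0381]
[ 422  165   42   33 1013] [0.3911 0.0111] [32.7394 32.239 ] -33.11453628540039 [0.0099 0.0331 0.0345]
[ 493  185   67   77 4049] [0.4034 0.108 ] [98.1106 88.5099] 4.085692882537842 [0.0088 0.0791 0.0892]
[   0  194   36   40 1021] [ 0.5862 -0.4133] [33.7325 17.2141] 37.30760192871094 [0.0084 0.0289 0.0504]
[151 235  51  27 973] [ 0.566 -0.232] [45.0002 17.8898] -77.40889549255371 [0.0092 0.0363 0.0491]
tile [259 167  38  51 668] [ 0.4637 -0.1487] [55.1035 40.0379] 19.3724422454834 [0.0314 0.0352 0.0369]
```

View pics/c8.png

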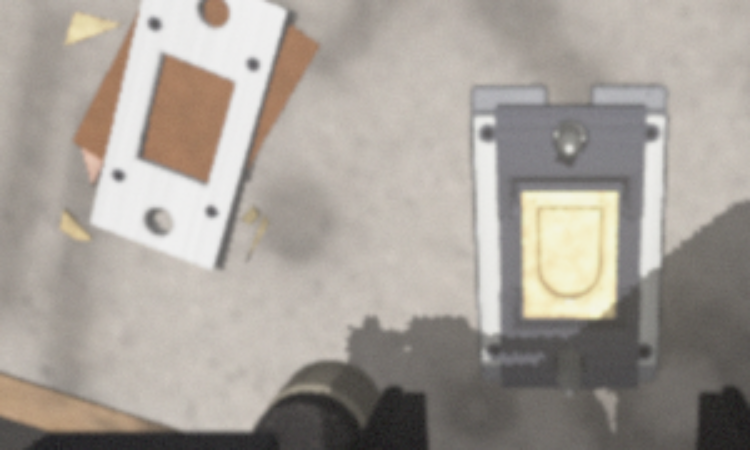

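The tile lies flat in the nest (crop 570,255). The window plate is at crop (185,120). Going there.

Call:
step_arm(dp=[[0.02,-0.5,0],[0.1,-1.6,0],[0.15,-2.9,0],[0.2,-4.2,-0.4],[0.25,-5.4,-1.0],[0.3,-6.4,-1.8],[0.34,-7.0,-2.6],[0.34,-7.0,-3.0]], rotation=[[0,0,-0.3],[0,0,-1.0],[0,0,-1.8],[0,0,-2.6],[0,0,-3.4],[0,0,-4.1],[0,0,-4.5],[0,0,-4.5]], jaw=80)

```text
clock: 17.32
position: [0.4683, -0.326, 0.1219]
tcp_rot: [0.02, 1.0, 0.001, -0.002]
wrist_force: [-1.3, 0.6, -0.6]
finger_gap: 0.0804
grip_force: 0.0
```

Call:
step_arm(dp=[[0,0,0],[0,0,0],[0,0,-0.4],[0,0,-1.0],[0,0,-1.6],[0,0,-2.2],[0,0,-2.6],[0,0,-2.6]], rotation=[[0,0,0],[0,0,0],[0,0,0],[0,0,0],[0,0,0],[0,0,0],[0,0,0],[0,0,0]])

```text
clock: 17.98
position: [0.4701, -0.3223, 0.0599]
tcp_rot: [0.017, 1.0, 0.001, -0.001]
wrist_force: [-0.1, -0.0, -0.5]
finger_gap: 0.0801
grip_force: 0.0
```

```bash
python3 - <<'E'
from h import *
go(.4708,-.3242,.0193,88)
E
```

```text
t 18.0 pos [ 0.4701 -0.3223  0.0599] close 88.05 dp [ 0.0284 -0.0767 -1.6256] rot [-0.0236 -0.0251 -0.0102] j [-0.7394  0.2903  1.8055  0.0001  1.0488 -2.2762] gap 0.0801 F [-0.0727 -0.0176 -0.5155]
```

Call:
step_arm(dp=[[0,-0.06,-0.2],[0,-0.06,-0.5],[0,-0.06,-0.8],[0,-0.06,-1.1],[0,-0.06,-1.4],[0,-0.06,-1.58],[0,-0.06,-1.62],[0,-0.06,-1.62]], rotation=[[0,0,0],[0,0,0],[0,0,0],[0,0,0],[0,0,0],[0,0,0],[0,0,0],[0,0,0]])

```text
clock: 18.65
position: [0.4706, -0.3252, 0.0206]
tcp_rot: [0.018, 1.0, 0.0, -0.0]
wrist_force: [-0.0, -0.0, 0.5]
finger_gap: 0.0801
grip_force: 0.0
```

Call:
step_arm(dp=[[0,0,0],[0,0,0],[0,0,0],[0,0,0],[0,0,0],[0,0,0],[0,0,0],[0,0,0]], rotation=[[0,0,0],[0,0,0],[0,0,0],[0,0,0],[0,0,0],[0,0,0],[0,0,0],[0,0,0]], jaw=40)

```text
clock: 19.32
position: [0.4711, -0.3252, 0.0216]
tcp_rot: [0.018, 1.0, 0.0, 0.0]
wrist_force: [-0.2, 3.3, 5.4]
finger_gap: 0.0555
grip_force: 30.0
```

Call:
step_arm(dp=[[0,0,0.2],[0,0,0.6],[0,0,1.2],[0,0,2.0],[0,0,2.8],[0,0,3.6],[0,0,4.2],[0,0,4.4]], rotation=[[0,0,0],[0,0,0],[0,0,0],[0,0,0],[0,0,0],[0,0,0],[0,0,0],[0,0,0]])

```text
clock: 19.98
position: [0.4722, -0.3271, 0.135]
tcp_rot: [0.018, 1.0, -0.002, 0.002]
wrist_force: [-0.2, 0.0, -2.0]
finger_gap: 0.0554
grip_force: 30.0
```

```bash
python3 - <<'E'
from h import *
go(.4619,-.1492,.13,110.5)
f=grab("wrist");save(f,"w9.png");objs(f,.1,.15)
E
```

```text
t 20.0 pos [ 0.4722 -0.3271  0.135 ] close 87.98 dp [-0.4114  7.1145 -0.1982] rot [0.0379 0.0514 4.5046] j [-0.7428  0.194   1.762  -0.0005  1.1801 -2.2781] gap 0.0554 F [-0.2436  0.0279 -2.0301]
[ 202  155  146  107 9517] [ 0.4423 -0.3268] [73.2609 61.3545] 87.9203109741211 [0.1201 0.1222 0.1239]
```

Call:
step_arm(dp=[[0,0.5,0],[-0.1,1.6,0],[-0.15,2.9,0],[-0.2,4.2,0],[-0.25,5.4,0],[-0.3,6.4,0],[-0.34,7.05,0],[-0.34,7.05,0]], rotation=[[0,0,0.3],[0,0,1.0],[0,0,1.8],[0,0,2.6],[0,0,3.4],[0,0,4.1],[0,0,4.5],[0,0,4.5]])

```text
clock: 20.7
position: [0.4605, -0.145, 0.1292]
tcp_rot: [-0.181, 0.984, 0.002, -0.001]
wrist_force: [-1.1, -0.4, -2.5]
finger_gap: 0.0552
grip_force: 30.0
```

Call:
step_arm(dp=[[0,0,0],[0,0,0],[0,0,-0.1],[0,0,-0.3],[0,0,-0.5],[0,0,-0.5],[0,0,-0.5],[0,0,-0.5]], rotation=[[0,0,0],[0,0,0],[0,0,0],[0,0,0],[0,0,0],[0,0,0],[0,0,0],[0,0,0]])

```text
clock: 21.37
position: [0.4623, -0.1494, 0.1186]
tcp_rot: [-0.178, 0.984, 0.0, -0.0]
wrist_force: [0.0, -0.9, -1.9]
finger_gap: 0.0553
grip_force: 30.0
```

```bash
python3 - <<'E'
from h import *
go(.4625,-.149,.0596,110.5)
f=grab("wrist");save(f,"w10.png");objs(f,.09,.13)
a=f["image"][110:310,140:420,::-1]
cv2.imwrite("pics/c10.png",cv2.resize(a,(560,400)))
E
```

```text
t 21.4 pos [ 0.4623 -0.1494  0.1186] close 110.45 dp [ 0.0064  0.0164 -2.3595] rot [-0.002  -0.0039  0.0091] j [-0.4751  0.0123  1.9937  0.      1.136  -2.4028] gap 0.0553 F [ 0.0368 -0.8739 -1.8714]
[ 202  155  146  107 9519] [ 0.4341 -0.1607] [73.5129 61.0688] -69.61946296691895 [0.1039 0.106  0.1077]
```

View pics/c10.png

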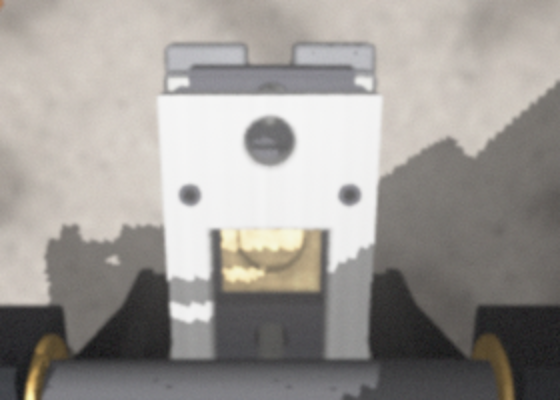

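The plate is aligned over the tool: its hole is at crop (270,140) and the tile shows through the window. Lowering.

Call:
step_arm(dp=[[0.01,0.01,-0.2],[0.01,0.01,-0.5],[0.01,0.01,-0.8],[0.01,0.01,-1.1],[0.01,0.01,-1.4],[0.01,0.01,-1.6],[0.01,0.01,-1.7],[0.01,0.01,-1.7]], rotation=[[0,0,0],[0,0,0],[0,0,0],[0,0,0],[0,0,0],[0,0,0],[0,0,0],[0,0,0]])

```text
clock: 22.08
position: [0.4621, -0.1487, 0.0753]
tcp_rot: [-0.178, 0.984, 0.001, -0.001]
wrist_force: [0.7, 0.5, -2.4]
finger_gap: 0.0552
grip_force: 30.0
```

Call:
step_arm(dp=[[0,0,-0.1],[0,0,-0.2],[0,0,-0.3],[0,0,-0.4],[0,0,-0.5],[0,0,-0.6],[0,0,-0.62],[0,0,-0.62]], rotation=[[0,0,0],[0,0,0],[0,0,0],[0,0,0],[0,0,0],[0,0,0],[0,0,0],[0,0,0]])

```text
clock: 22.75
position: [0.4625, -0.1489, 0.0605]
tcp_rot: [-0.178, 0.984, 0.0, -0.0]
wrist_force: [0.3, -0.2, -2.3]
finger_gap: 0.0554
grip_force: 30.0
```

Call:
step_arm(dp=[[0,0,-0.02],[0,0,-0.02],[0,0,-0.02],[0,0,-0.02],[0,0,-0.02],[0,0,-0.02],[0,0,-0.02],[0,0,-0.02]], rotation=[[0,0,0],[0,0,0],[0,0,0],[0,0,0],[0,0,0],[0,0,0],[0,0,0],[0,0,0]], jaw=75)

```text
clock: 23.42
position: [0.4627, -0.149, 0.0603]
tcp_rot: [-0.178, 0.984, -0.0, 0.0]
wrist_force: [-0.6, -0.3, 0.2]
finger_gap: 0.075
grip_force: 0.0
```

Call:
step_arm(dp=[[0,0,0.3],[0,0,1.0],[0,0,2.0],[0,0,3.2],[0,0,4.4],[0,0,5.4],[0,0,6.0],[0,0,6.0]], rotation=[[0,0,0],[0,0,0],[0,0,0],[0,0,0],[0,0,0],[0,0,0],[0,0,0],[0,0,0]])

```text
clock: 24.08
position: [0.465, -0.1501, 0.2153]
tcp_rot: [-0.178, 0.984, -0.002, 0.003]
wrist_force: [0.7, -0.2, -0.1]
finger_gap: 0.0754
grip_force: 0.0
```

```bash
python3 - <<'E'
from h import *
go(.5509,.2114,.2,84)
f=grab("wrist");save(f,"w11.png");P=cloud(f);z=P[...,2]
m=(z>.042)&(z<.055)&(np.arange(420)[:,None]<250);m[:,:230]=0;m[:,330:]=0
n,l,s,c=cv2.connectedComponentsWithStats(m.astype(np.uint8));i=1+np.argmax(s[1:,4]);print("hold",s[i],*rect(P,l==i),np.percentile(P[l==i][:,2],[5,50,95]))
a=f["image"][100:270,180:400,::-1]
cv2.imwrite("pics/c11.png",cv2.resize(a,(660,510)))
E
```

```text
t 24.1 pos [ 0.465  -0.1501  0.2153] close 110.48 dp [ 3.4377 14.4594 -0.6123] rot [ 0.0611  0.072  -5.2969] j [-0.4738 -0.0984  1.9067  0.      1.3252 -2.4021] gap 0.0754 F [ 0.6867 -0.1555 -0.1104]
hold [ 249  133   58  113 4585] [ 0.4621 -0.1501] [119.6119  56.1016] 20.46925926208496 [0.0458 0.047  0.0483]
```

View pics/c11.png

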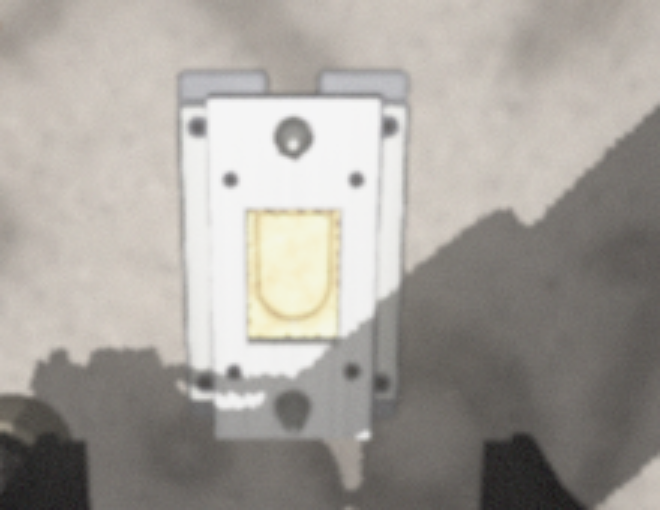

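The window plate is seated on both pins with the tile framed in the window (crop 293,275). Now the rectangular punch.

Call:
step_arm(dp=[[0.1,0.5,0],[0.4,1.7,0],[0.7,3.0,0],[1.1,4.4,0],[1.4,5.8,0],[1.8,7.2,0],[2.1,8.7,0],[2.5,10.1,0]], rotation=[[0,0,-0.2],[0,0,-0.6],[0,0,-1.2],[0,0,-1.8],[0,0,-2.4],[0,0,-3.0],[0,0,-3.4],[0,0,-3.8]], jaw=50)

```text
clock: 24.8
position: [0.524, 0.1055, 0.2084]
tcp_rot: [-0.012, 1.0, -0.0, -0.002]
wrist_force: [1.3, 0.1, -0.5]
finger_gap: 0.05
grip_force: 0.0
```

Call:
step_arm(dp=[[0.3,1.3,0],[0.6,2.5,0],[0.8,3.5,0],[1.0,4.3,0],[1.0,4.3,0],[1.0,4.3,0],[1.0,4.3,0],[1.0,4.3,0]], rotation=[[0,0,-0.4],[0,0,-0.8],[0,0,-1.2],[0,0,-1.5],[0,0,-1.5],[0,0,-1.5],[0,0,-1.5],[0,0,-1.5]])

```text
clock: 25.47
position: [0.5497, 0.2099, 0.2094]
tcp_rot: [0.053, 0.999, -0.0, -0.001]
wrist_force: [0.1, 0.2, 0.6]
finger_gap: 0.0501
grip_force: 0.0
```

```bash
python3 - <<'E'
from h import *
f=grab("wrist");save(f,"w12.png");print("block");objs(f,.024,.040,amin=200);print("shank");objs(f,.047,.06,amin=150)
go(.5509,.2114,.033,84)
E
```

```text
block
[  29   32   40   39 1155] [0.3912 0.0123] [32.4953 32.4521] -54.836673736572266 [0.0315 0.0336 0.035 ]
[265 174  25  24 370] [0.5421 0.2124] [25.7616 24.8114] 83.93997955322266 [0.0278 0.0311 0.0356]
[178 182  34  33 431] [0.545  0.1247] [34.9074 28.6695] 42.28676223754883 [0.0264 0.031  0.0368]
[ 16 226  48  28 561] [ 0.5793 -0.0626] [44.5962 26.3046] -79.26260185241699 [0.0253 0.0311 0.0378]
shank
[225   0  85  66 864] [0.4    0.2188] [69.7801 47.0394] 89.9031753540039 [0.0489 0.0567 0.0589]
[ 310    0   46   41 1128] [0.3984 0.2747] [38.4334 30.7342] 89.32437896728516 [0.0483 0.0528 0.0562]
[266 187  24  24 432] [0.5506 0.2116] [23.0473 22.6623] 72.60432434082031 [0.0513 0.053  0.0541]
[178 193  24  24 441] [0.5471 0.1224] [23.0913 23.0274] 73.62227630615234 [0.0497 0.053  0.0542]
[ 11 239  27  22 436] [ 0.5783 -0.0621] [24.7436 21.972 ] 75.22509002685547 [0.0481 0.0529 0.0542]
t 25.5 pos [0.5498 0.2099 0.2098] close 83.92 dp [ 0.0421  0.0611 -7.0703] rot [ 0.0058 -0.0111  0.0154] j [ 0.2308  0.1573  1.6557 -0.0003  1.3297 -1.2338] gap 0.0502 F [-0.3008  0.6609 -0.8959]
```

Call:
step_arm(dp=[[0.03,0.07,-0.4],[0.03,0.07,-1.2],[0.03,0.07,-2.2],[0.03,0.07,-3.3],[0.03,0.07,-4.2],[0.03,0.07,-4.9],[0.03,0.07,-5.2],[0.03,0.07,-5.2]], rotation=[[0,0,0],[0,0,0],[0,0,0],[0,0,0],[0,0,0],[0,0,0],[0,0,0],[0,0,0]])

```text
clock: 26.18
position: [0.549, 0.2118, 0.0775]
tcp_rot: [0.053, 0.999, -0.001, -0.002]
wrist_force: [0.2, -0.0, 0.5]
finger_gap: 0.05
grip_force: 0.0
```

Call:
step_arm(dp=[[0,0,0],[0,0,0],[0,0,-0.4],[0,0,-0.8],[0,0,-1.3],[0,0,-1.7],[0,0,-1.88],[0,0,-1.88]], rotation=[[0,0,0],[0,0,0],[0,0,0],[0,0,0],[0,0,0],[0,0,0],[0,0,0],[0,0,0]])

```text
clock: 26.85
position: [0.5492, 0.2124, 0.0309]
tcp_rot: [0.053, 0.999, -0.001, -0.002]
wrist_force: [-0.2, -1.0, 0.6]
finger_gap: 0.0503
grip_force: 0.0
```

Call:
step_arm(dp=[[0,0,0],[0,0,0],[0,0,0],[0,0,0],[0,0,0],[0,0,0],[0,0,0],[0,0,0]], rotation=[[0,0,0],[0,0,0],[0,0,0],[0,0,0],[0,0,0],[0,0,0],[0,0,0],[0,0,0]], jaw=10)

```text
clock: 27.52
position: [0.5514, 0.2128, 0.0338]
tcp_rot: [0.053, 0.999, 0.0, 0.0]
wrist_force: [0.5, -0.3, 3.2]
finger_gap: 0.0255
grip_force: 30.0
```

```bash
python3 - <<'E'
from h import *
go(.4622,-.1493,.133,110.5)
E
```

```text
t 27.5 pos [0.5514 0.2128 0.0338] close 83.98 dp [ -3.567  -14.4856   3.966 ] rot [-0.0042  0.0103  5.3043] j [ 0.235   0.3709  1.7597 -0.0001  1.0101 -1.2306] gap 0.0255 F [ 0.4846 -0.2838  3.2   ]
```

Gripped (25.5 mm). Lift and carry to the window.

Call:
step_arm(dp=[[0,0,0.2],[0,0,0.7],[0,0,1.5],[0,0,2.4],[0,0,3.3],[0,0,4.0],[0,0,4.4],[0,0,4.4]], rotation=[[0,0,0],[0,0,0],[0,0,0],[0,0,0],[0,0,0],[0,0,0],[0,0,0],[0,0,0]])

```text
clock: 28.18
position: [0.5526, 0.2133, 0.1467]
tcp_rot: [0.052, 0.999, 0.001, 0.002]
wrist_force: [1.3, -0.2, -1.6]
finger_gap: 0.0255
grip_force: 30.0
```

Call:
step_arm(dp=[[-0.1,-0.5,0],[-0.4,-1.5,0],[-0.7,-2.7,0],[-1.0,-4.0,0],[-1.3,-5.3,0],[-1.6,-6.6,0],[-1.9,-7.9,0],[-2.3,-9.2,0]], rotation=[[0,0,0.2],[0,0,0.6],[0,0,1.0],[0,0,1.5],[0,0,2.0],[0,0,2.5],[0,0,3.0],[0,0,3.4]])

```text
clock: 28.85
position: [0.4921, -0.0184, 0.142]
tcp_rot: [-0.097, 0.995, 0.0, -0.001]
wrist_force: [0.1, -0.9, -2.0]
finger_gap: 0.0262
grip_force: 30.0
```

Call:
step_arm(dp=[[-0.3,-1.3,0],[-0.6,-2.6,0],[-0.9,-3.7,0],[-1.1,-4.6,0],[-1.25,-5.15,0],[-1.25,-5.27,0],[-1.25,-5.27,0],[-1.25,-5.27,0]], rotation=[[0,0,0.5],[0,0,0.9],[0,0,1.3],[0,0,1.7],[0,0,1.9],[0,0,1.9],[0,0,1.9],[0,0,1.9]])

```text
clock: 29.52
position: [0.4617, -0.1483, 0.1425]
tcp_rot: [-0.177, 0.984, 0.001, -0.001]
wrist_force: [-0.8, -0.1, -2.4]
finger_gap: 0.0258
grip_force: 30.0
```

Call:
step_arm(dp=[[0,0,0],[0,0,-0.2],[0,0,-0.5],[0,0,-0.8],[0,0,-1.0],[0,0,-1.0],[0,0,-1.0],[0,0,-1.0]], rotation=[[0,0,0],[0,0,0],[0,0,0],[0,0,0],[0,0,0],[0,0,0],[0,0,0],[0,0,0]])

```text
clock: 30.18
position: [0.4623, -0.149, 0.1183]
tcp_rot: [-0.178, 0.984, -0.0, -0.0]
wrist_force: [-0.5, 0.7, -1.0]
finger_gap: 0.0257
grip_force: 30.0
```

```bash
python3 - <<'E'
from h import *
go(.4627,-.1489,.0708,110.5)
f=grab("wrist");save(f,"w13.png");print("block top");objs(f,.098,.116,320,150);print("plate");objs(f,.042,.052,270)
a=f["image"][120:320,150:410,::-1]
g=grab("side")["image"][110:220,240:340,::-1]
cv2.imwrite("pics/c13.png",np.hstack([cv2.resize(a,(470,362)),cv2.resize(g,(329,362))]))
E
```

```text
t 30.2 pos [ 0.4623 -0.149   0.1183] close 110.48 dp [ 0.0174  0.0038 -1.9001] rot [ 0.0003 -0.0002  0.0042] j [-0.4743  0.0119  1.9947 -0.      1.135  -2.4025] gap 0.0257 F [-0.4619  0.7014 -1.034 ]
block top
[ 233  225   84   56 1922] [ 0.4535 -0.1531] [43.3786 25.9806] -67.35292434692383 [0.1009 0.1145 0.1159]
plate
[ 234  146   82  101 5289] [ 0.4408 -0.1581] [74.4898 56.2631] 20.47337532043457 [0.046  0.0471 0.0481]
```

View pics/c13.png

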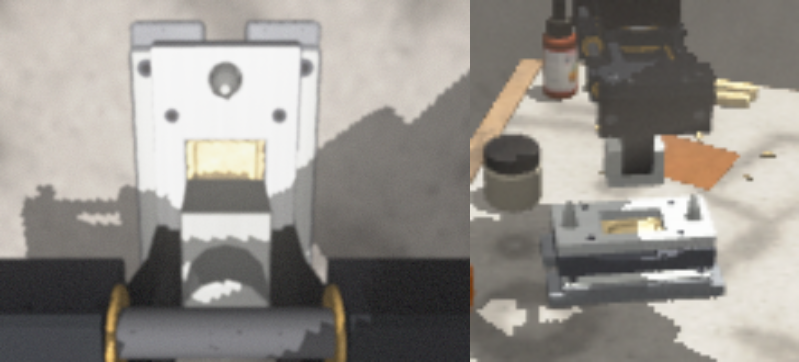

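The punch is upright and centred over the window (crop 225,200; the side view agrees). Lowering.

Call:
step_arm(dp=[[0.02,0,-0.2],[0.02,0,-0.5],[0.02,0,-0.8],[0.02,0,-1.1],[0.02,0,-1.3],[0.02,0,-1.5],[0.02,0,-1.6],[0.02,0,-1.6]], rotation=[[0,0,0],[0,0,0],[0,0,0],[0,0,0],[0,0,0],[0,0,0],[0,0,0],[0,0,0]])

```text
clock: 30.95
position: [0.4622, -0.1487, 0.0774]
tcp_rot: [-0.178, 0.984, 0.0, -0.001]
wrist_force: [-0.3, -0.1, -1.8]
finger_gap: 0.0254
grip_force: 30.0
```

```bash
python3 - <<'E'
from h import *
go(.4627,-.1489,.0708,110.5)
f=grab("wrist");P=cloud(f);z=P[...,2];d=np.radians(20.5);U=np.array([np.cos(d),np.sin(d)]);o=np.array([.462,-.1501])
x=(P[...,:2]-o)@U;y=(P[...,:2]-o)@np.array([-U[1],U[0]])
m=(z>.070)&(z<.079)&(abs(y)<.02)&(x<.02)&(x>-.04)&(np.arange(420)[:,None]<330)
print("block top",m.sum(),"x",np.percentile(x[m],[1,5]),"y",np.percentile(y[m],[2,98]),"want x -.021, y +-.013")
E
```

```text
t 30.9 pos [ 0.4622 -0.1487  0.0774] close 110.48 dp [ 0.0214 -0.0077 -0.2637] rot [-0.0078 -0.0153  0.0043] j [-0.4739  0.0752  2.0175 -0.      1.0504 -2.4021] gap 0.0254 F [-0.2683 -0.0736 -1.7964]
block top 1712 x [-0.0213 -0.021 ] y [-0.0177  0.018 ] want x -.021, y +-.013
```

Foot is in the window, no contact. Final 6 mm.

Call:
step_arm(dp=[[0,0,-0.05],[0,0,-0.1],[0,0,-0.15],[0,0,-0.2],[0,0,-0.24],[0,0,-0.26],[0,0,-0.26],[0,0,-0.26]], rotation=[[0,0,0],[0,0,0],[0,0,0],[0,0,0],[0,0,0],[0,0,0],[0,0,0],[0,0,0]])

```text
clock: 31.67
position: [0.4627, -0.149, 0.0718]
tcp_rot: [-0.178, 0.984, -0.0, -0.0]
wrist_force: [0.5, -0.4, -2.2]
finger_gap: 0.0254
grip_force: 30.0
```

Call:
step_arm(dp=[[0,0,-0.02],[0,0,-0.04],[0,0,-0.04],[0,0,-0.04],[0,0,-0.04],[0,0,-0.04],[0,0,-0.04],[0,0,-0.04]], rotation=[[0,0,0],[0,0,0],[0,0,0],[0,0,0],[0,0,0],[0,0,0],[0,0,0],[0,0,0]])

```text
clock: 32.33
position: [0.4628, -0.1491, 0.0712]
tcp_rot: [-0.178, 0.984, -0.0, 0.0]
wrist_force: [-2.4, 1.8, 6.1]
finger_gap: 0.0259
grip_force: 30.0
```

Call:
step_arm(dp=[[0,0,0],[0,0,0],[0,0,0],[0,0,0],[0,0,0],[0,0,0],[0,0,0],[0,0,0]], rotation=[[0,0,0],[0,0,0],[0,0,0],[0,0,0],[0,0,0],[0,0,0],[0,0,0],[0,0,0]], jaw=50)

```text
clock: 33.0
position: [0.4627, -0.149, 0.0708]
tcp_rot: [-0.178, 0.984, 0.0, 0.0]
wrist_force: [0.7, -0.4, -0.4]
finger_gap: 0.0497
grip_force: 0.0
```

Call:
step_arm(dp=[[0,0,0.3],[0,0,1.0],[0,0,2.0],[0,0,3.2],[0,0,4.4],[0,0,5.4],[0,0,6.0],[0,0,6.0]], rotation=[[0,0,0],[0,0,0],[0,0,0],[0,0,0],[0,0,0],[0,0,0],[0,0,0],[0,0,0]])

```text
clock: 33.67
position: [0.4649, -0.1501, 0.2258]
tcp_rot: [-0.178, 0.984, -0.002, 0.003]
wrist_force: [0.3, -0.2, 0.8]
finger_gap: 0.0498
grip_force: 0.0
```

```bash
python3 - <<'E'
from h import *
go(.4627,-.149,.2,110.5)
f=grab("wrist");P=cloud(f);z=P[...,2]
near=(np.hypot(P[...,0]-.462,P[...,1]+.15)<.028)&(np.arange(420)[:,None]<330)
for n,lo,hi in(("shank, want top .091",.08,.1),("block, want top .069",.06,.075),("plate .048",.042,.054)):
    m=near&(z>lo)&(z<hi);print(n,m.sum(),*rect(P,m),np.percentile(z[m],[10,50,90]))
E
```

```text
t 33.7 pos [ 0.4649 -0.1501  0.2258] close 110.48 dp [-0.0887  0.0424 -1.033 ] rot [0.0426 0.0839 0.0031] j [-0.4738 -0.1075  1.8948  0.      1.3461 -2.4021] gap 0.0498 F [ 0.3321 -0.1551  0.8346]
shank, want top .091 524 [ 0.462  -0.1502] [23.2567 22.5886] 70.35136413574219 [0.0887 0.0903 0.0913]
block, want top .069 517 [ 0.462  -0.1504] [41.5732 25.9785] 20.649795532226562 [0.067  0.0683 0.0695]
plate .048 810 [ 0.4613 -0.1501] [55.682  54.2099] -82.18746614456177 [0.0459 0.047  0.0481]
```

Everything is seated at depth and centred. Handing in.

```bash
python3 -c "
from plant import ctrl
print(ctrl.finish_job())"
```

```text
the job is handed in; nothing more can be done
None
```

The press tool is loaded and the job is handed in at about 34 s of the 106 s allowed. The last depth check put the punch and window plate at full depth and centred, the die plate and tile had looked seated when placed, and the round punch was not touched. The hand-in returned no verdict.

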